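# Present a set ring to the inspection camera

### The arm

A 6-joint arm with a two-finger parallel gripper is mounted at the origin on a cart in front of the work surface, level with it; the furniture and walls round the work are solid. World frame = base frame: x ahead of the robot, y to its left, z up, the work surface at z = 0. Lengths are in m, angles in rad, forces in N, time in s.
With the tool pointing down it reaches from about 0.25 to 0.725 m from the base axis. Payload 4 kg.
Tool frame: the origin (TCP) lies at the very end of the fingers, on their centre line; the grasp point (between the pads) lies 19 mm behind it; z points along the fingers, y is the line along which they close (so a half turn about z gives the same grasp; the last joint's range is limited). The gripper opens to 85 mm and grips with 20 to 120 N. Pads are 22 mm wide; open, the fingers measure 114 mm over their backs; the gripper's body (76 mm by 85 mm) begins 54 mm behind the grasp point. The pads swing forward as they close: fully open they stand 13 mm farther back than shut.
Start: joints at [1.345, 0.241, 0.005, 1.335, 0, 1.571], TCP at [0.112, 0.487, 0.231] pointing down, gripper open.
Joint ranges: [-2.72, 2.72], [-1.05, 1.87], [-1.09, 1.28], [-1.99, 2.15], [-1.42, 1.44], [-3.14, 3.14]. Speed limits (rad/s): [2.79, 2.79, 3.14, 3.14, 3.14, 3.14].

### API

Orientations are given as a unit quaternion [x, y, z, w].
In Python, from workcell import bot, vision, workorder gives the robot as it stands.
- The arm moves only by the shell command python3 -m creep 'ROWS' [OPENING]. ROWS is JSON, a list of rows, each a list of 2 entries, a list of its own where there are three numbers: the shift along the tool's x, y, z in mm, then the turn, a rotation vector about the tool's x, y, z in rad. In form: [[[dx, dy, dz], [wx, wy, wz]], ...]. A call has 1 to 12 rows; each row shifts and turns the commanded pose from where the row before left it, along the tool's axes as they then stand; what a row does not reach is not made up. A row lasts 1/8 s, in which the tool goes at most 62.5 mm and 10.7 degrees, less where a joint would pass 70% of its speed; a pose out of reach is approached as far as the arm can. A call is refused whole if a number of a shift passes 62.5 or a number of a turn 0.188, either way. A call with a gripper value outside its range is refused whole. OPENING is the finger opening in mm, from 0 to 85.4, set as the call begins (- or left out, the last holds). The fingers move at their own pace and stop on an object; the grip force is fixed at half the most. Time passes only in rows, so rows that do not move let the fingers close. It gives the time, the measured TCP pose, the force, the opening and the grip force at its end, in the units of the state.
- bot.get_obs(): the state, without advancing time (a new reading comes with each control period).
- vision.camera(name): name is "side" or "top"; returns a dict with "image" (384x512x3 uint8, blue, green, red), "z_map" (384x512 float32, m along the optical axis (not along the pixel's ray), 0 where there is no reading), "K" (3x3 intrinsics, pixels), "rvec" (rotation vector, rad) and "tvec" (3), from world to camera coordinates, as OpenCV has them. Camera axes: x right, y down, z forward; pixel columns grow to the right and rows downward; lengths in m; the calibration is good to about 2 mm. A picture is of the moment at which its call begins.
- workorder.job_done(): hands the job in; it is judged then, once.
Trained networks look in a picture, given as the dict that the camera call returned (one of the last four; its "shot" number tells which), for a name from the list of things; names that differ only in an ending like _2 or _b are one class to them, and where a whole thing is asked for, a point or a joint stands for the part that bears it (a point fixed in the world has none). Each returns a list of dicts, best first, with "score" (0 to 1); they miss things now and then, are a little off and sometimes report something else, mostly with a low value. They report only what shows in the picture. A call takes as long as a camera call.
- vision.spot_in(picture, query): "position" ([column, row] in pixels, amid what is visible of it).
- vision.place_of(picture, query): "position" ([column, row] in pixels: a listed point, or the origin of a listed thing).
The state is a dict: "clock": time; "joint_pos": joint angles; "joint_vel": joint speeds; "tau": joint torques, N m; "eef_pos": TCP position; "tool_rot": TCP orientation; "ft_force": force on the tool from outside, world axes, zero at the start; "ft_torque": the same for the moment, N m; "grip_width": finger opening in m; "grasp_force": force on a finger pad.
Only numpy, scipy, OpenCV 4.12 (cv2) and the standard library are available. Lean on these libraries where they do the work, as an engineer would, in place of code of your own. Each camera call takes 0.05 s, during which the arm holds its last target. There are 200 camera calls.

### The job

The ring with the red stone is to have its claws photographed. Draw the light-wood ring clamp that holds it up out of its bore in the bench block, tip it over and bring it before the inspection camera, and finish while still holding it there in the air, steady, the stone facing straight into the lens, centred, its top about 45 mm from the glass. Nothing may touch the ring itself; do not touch the camera or the other clamp, and leave the pliers and the tape roll where they lie.

Things in the scene. Friction and masses are not known exactly. Their poses are not given: they have to be found in the camera images.
- light_clamp: Light-wood ring clamp with steel ferrule, loose, 90 g, upright in one bore of the block. Round: wood 24 mm thick from 12 to 84 mm above its foot, ferrule 26.4 mm thick at 84 to 96 mm, then jaws tapering to 17 mm at 126 mm, with a red-stoned ring standing out beyond them. Any yaw is alike. Origin: centre of the foot; z runs along it from foot to stone
- red_ring: the gold-coloured ring with the red stone, fixed in the jaws of the light clamp; about 20 mm across, it fills the last 20 mm of the clamp's length, 126 to 146 mm from the foot. Origin and axes the same as those of light_clamp
- light_clamp_stone (a point): top (table) of the red stone, on the clamp's axis, 146 mm from its foot; axes as light_clamp
- light_clamp_foot (a point): centre of the foot of the light clamp; axes as light_clamp
- dark_clamp: the same kind of clamp in dark wood with a brass ferrule and a blue-stoned ring, loose, standing in the other bore: to be left alone. Same sizes, origin at the centre of its foot, z axis up towards its stone
- bench_block: hardwood block 70 (x) by 190 (y) by 46 mm high, fixed. Two upright bores, 27 mm wide, 36 mm deep (floor 10 mm above the underside) at y = -60 and +60 mm of its frame; either clamp may be in either, with 36 mm of its length in the bore and 110 mm above the block. Origin: centre of the underside, z up
- inspection_camera: bench inspection camera, fixed, looks to its own -x side: dark foot plate 104 x 116 x 15 mm (x -42 to +62 mm), column at x = +25 mm, and on it, hinged at 205 mm height, a round head at most 39 mm thick whose axis lies 28 mm above the hinge, from 61 mm before the hinge to 52 mm behind it. Nothing stands above the head. Origin: on the foot plate's underside, z up
- camera_tilt (a joint): downward tilt of the camera head: 0 looks level, 0.5 looks 0.5 rad (29 degrees) down. A stiff hinge, set differently each time; leave it as it is
- lens (a point): centre of the front glass of the camera head; its x axis is the optical axis and points into the camera, so the lens looks along -x of this frame; y is level, z is the head's up
- red_pliers: small pliers with red handles, 46 by 134 by 13 mm, loose bystander, lying flat; origin centre of underside, long along its y
- tape_roll: roll of masking tape, 96 mm across, 25 mm high, loose bystander, lying flat; origin centre of underside

How it is judged:
On the way:
1. the light clamp is drawn up clear of its bore, held in the fingers (z of light_clamp_foot in the frame of bench_block above 0.052 m and contact force between light_clamp and the fingers above 1 N), for 0.1 s.
At the end, for the whole second after the job is handed in: Light clamp held still in the fingers, foot over 55 mm up, touching neither block nor camera; stone top 33 to 57 mm before the lens glass, within 9 mm of the optical axis each way, clamp within 12 degrees of that axis, stone end first; dark clamp still upright in its bore, camera aim unchanged (contact force between light_clamp and the fingers above 1 N and height (world z) of light_clamp_foot above 0.055 m and contact force between light_clamp and bench_block below 0.1 N and contact force between light_clamp and inspection_camera below 0.1 N and x of light_clamp_stone in the frame of lens between -0.057 and -0.033 m and y of light_clamp_stone in the frame of lens between -0.009 and 0.009 m and z of light_clamp_stone in the frame of lens between -0.009 and 0.009 m and x of light_clamp_foot in the frame of lens below -0.15 m and angle between the z axis of light_clamp and the x axis of lens, either way round below 0.21 rad and linear speed of light_clamp below 0.02 m/s and angular speed of light_clamp below 0.15 rad/s and z of dark_clamp in the frame of bench_block below 0.016 m and angle between dark_clamp's own z axis and vertical below 0.2 rad and distance of lens from where it was at the start of the episode below 0.006 m); the arm keeps its last pose, push and grip.
It fails at once if something touched the red-stoned ring (contact force between red_ring and anything else above 0.5 N).
It fails at once if the camera was touched (contact force between inspection_camera and anything else above 1.5 N).
It fails at once if the dark clamp was touched by the robot (contact force between dark_clamp and the arm above 1.5 N).
It fails at once if the dark clamp was touched by the fingers or the other clamp (contact force between dark_clamp and the fingers above 1.5 N or contact force between dark_clamp and light_clamp above 1.5 N).
It fails at once if the pliers or the tape roll were moved (distance of any of red_pliers, tape_roll from where it was at the start of the episode above 0.015 m).
It also fails if it takes over 35 s, if anything falls off the work surface, if the arm or the gripper's body presses on something with over 40 N, if the wrist force passes 120 N, or if a joint passes its speed limit or range.

## Working session

There is one attempt and no reset: what is moved stays moved. The work goes in short steps, Python scripts to look and compute and a shell command to move; the robot and the scene stay as the last step left them, time stands still between calls to the robot, and variables do not carry over. Pictures are saved under pics/ and viewed, at most 10 in all, crops included, and the job is handed in when it is done.

```bash
mkdir -p pics; ls; cat > h.py <<'E'
import numpy as np, cv2
from workcell import bot, vision, workorder
from scipy.spatial.transform import Rotation as R
def cam(n):
    c=vision.camera(n); c['R']=cv2.Rodrigues(np.array(c['rvec'],float))[0]; c['t']=np.array(c['tvec'],float).ravel(); return c
def world(c,u,v,z=None):
    if z is None: z=c['z_map'][int(round(v)),int(round(u))]
    p=np.linalg.inv(c['K'])@np.array([u,v,1.])*z
    return c['R'].T@(p-c['t'])
def cloud(c):
    v,u=np.mgrid[:384,:512]; z=c['z_map'].astype(float)
    p=np.stack([u*z,v*z,z],-1)@np.linalg.inv(c['K']).T
    return (p-c['t'])@c['R'], z>0
def ray(c,u,v):
    d=c['R'].T@np.linalg.inv(c['K'])@np.array([u,v,1.]); return -c['R'].T@c['t'], d/np.linalg.norm(d)
E
python3 - <<'E'
from h import *
np.set_printoptions(precision=4,suppress=True)
s=bot.get_obs();print(s['eef_pos'],s['tool_rot'],s['grip_width'],s['ft_force'])
ims=[]
C={n:cam(n) for n in('side','top')}
for n,c in C.items():
    cv2.imwrite(f'pics/{n}0.png',c['image']); print(n,'campos',-c['R'].T@c['t'],'axis',c['R'][2])
rays={}
for q in ['light_clamp','light_clamp_stone','light_clamp_foot','dark_clamp','bench_block','inspection_camera','lens','red_pliers','tape_roll']:
    for n,c in C.items():
        for k in vision.place_of(c,q)[:2]:
            u,v=k['position']
            if 0<=u<511 and 0<=v<383: print(q,n,round(k['score'],2),np.round([u,v],1),world(c,u,v))
            rays.setdefault(q,{}).setdefault(n,ray(c,u,v))
    r=rays.get(q,{})
    if len(r)==2:
        A=np.zeros((3,3));b=np.zeros(3)
        for o,d in r.values(): P=np.eye(3)-np.outer(d,d);A+=P;b+=P@o
        p=np.linalg.solve(A,b);print('   tri',q,p,[np.linalg.norm((np.eye(3)-np.outer(d,d))@(p-o)) for o,d in r.values()])
E
```

```text
pics
[0.1118 0.4867 0.2304] [ 0.1127  0.9936 -0.0011 -0.0001] 0.08558263935670082 [ 0.4151 -0.7998  0.1037]
side campos [0.5861 0.5442 0.6653] axis [ 0.0191 -0.8035 -0.5951]
top campos [ 0.54   -0.1428  1.044 ] axis [ 0.0809 -0.0262 -0.9964]
light_clamp side 0.6 [271.7 182.8] [ 0.557  -0.2655  0.0955]
light_clamp side 0.22 [276.1 206.5] [ 0.5469 -0.2383  0.044 ]
light_clamp top 0.59 [250.7 137.8] [ 0.7617 -0.171   0.0019]
light_clamp top 0.45 [336.  214.7] [ 0.5553 -0.3881  0.0382]
   tri light_clamp [ 0.6385 -0.1505  0.2034] [np.float64(0.07993991591335388), np.float64(0.07993991591335393)]
light_clamp_stone side 0.69 [269.1 139.7] [ 0.5536 -0.6223  0.0145]
light_clamp_stone top 0.56 [352.1 212.9] [ 0.5597 -0.4271  0.0474]
   tri light_clamp_stone [ 0.5588 -0.4014  0.1376] [np.float64(0.000918823779187134), np.float64(0.000918823779187067)]
light_clamp_foot side 0.75 [266.5 179.3] [ 0.5676 -0.3569  0.0428]
light_clamp_foot top 0.66 [335.2 209.7] [ 0.5678 -0.384   0.0476]
   tri light_clamp_foot [ 0.5678 -0.3908  0.0194] [np.float64(0.0008341048602246406), np.float64(0.00083410486022
[... 907 characters left out ...]
0.0004]
lens top 0.98 [192.1 167.3] [ 0.6507 -0.0432  0.2295]
   tri lens [ 0.6532 -0.0413  0.2142] [np.float64(0.00042623482931079386), np.float64(0.0004262348293109978)]
red_pliers side 0.76 [189.6 242.5] [ 0.7183 -0.0155  0.138 ]
red_pliers top 0.54 [247.4 139.8] [ 0.7562 -0.1621  0.0021]
red_pliers top 0.41 [209.7 248.8] [ 0.467  -0.0631 -0.0025]
   tri red_pliers [ 0.7548 -0.1622 -0.    ] [np.float64(0.0018079911194599128), np.float64(0.0018079911194598226)]
tape_roll side 0.92 [318.5 277.5] [ 0.4641 -0.0495  0.0003]
tape_roll top 0.57 [208.5 248.5] [ 0.4679 -0.0601 -0.0006]
   tri tape_roll [ 0.4647 -0.059  -0.0103] [np.float64(0.0025347004520855543), np.float64(0.0025347004520855218)]
```

View pics/side0.png

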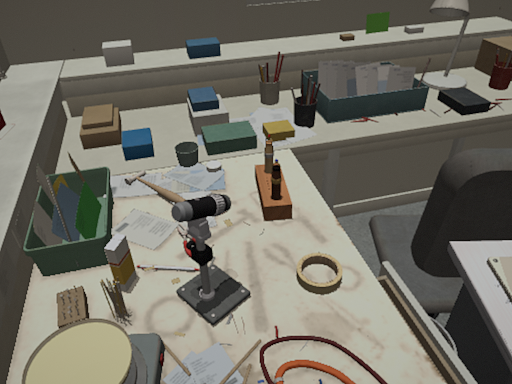

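View pics/top0.png

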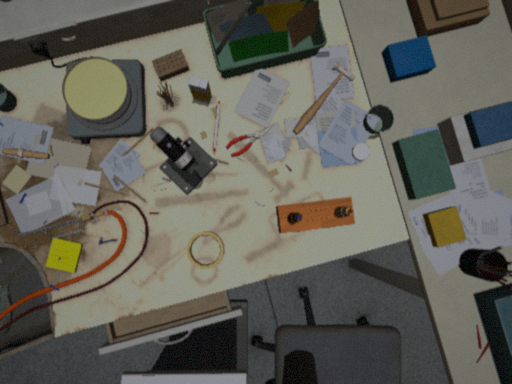

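The side view shows the block at (273,193) with the light clamp behind, around (268,160), and the dark one in front at (276,185). The camera head is at (205,208), its glass facing right at about (225,203). The top view shows the light clamp at (342,211), the dark one at (294,217), the head at (172,148), the pliers at (243,143) and the tape at (206,248).

```bash
python3 - <<'E'
from h import *
np.set_printoptions(precision=4,suppress=True)
P=[];crops=[]
for n,(u0,v0) in {'side':(205,215),'top':(175,155)}.items():
    c=cam(n); X,ok=cloud(c)
    m=ok&(X[...,2]>0.195)&(X[...,0]>.55)&(X[...,0]<.82)&(abs(X[...,1]+.0)<.15)
    p=X[m]; P.append(p); print(n,len(p),p.min(0),p.max(0),p.mean(0))
    _,_,V=np.linalg.svd(p-p.mean(0)); print(V[0])
    # base plate
    b=ok&(X[...,2]>0.008)&(X[...,2]<0.022)&(abs(X[...,0]-.68)<.1)&(abs(X[...,1]+.02)<.1)
    q=X[b][:,:2].astype(np.float32); print('plate',len(q),cv2.minAreaRect(q))
    # clamps above the block
    for nm,(x,y) in {'light':(.56,-.395),'dark':(.548,-.275)}.items():
        for lo,hi in((.05,.094),(.094,.106),(.106,.136),(.136,.17)):
            k=ok&(np.hypot(X[...,0]-x,X[...,1]-y)<.03)&(X[...,2]>lo)&(X[...,2]<hi)
            if k.sum(): print(nm,lo,k.sum(),X[k].mean(0),X[k][:,2].max())
    b=ok&(X[...,2]>.038)&(X[...,2]<.052)&(abs(X[...,0]-.557)<.09)&(abs(X[...,1]+.33)<.13)
    print('block',cv2.minAreaRect(X[b][:,:2].astype(np.float32)))
    crops.append(cv2.resize(c['image'][v0-50:v0+50,u0-65:u0+65],None,fx=6,fy=6,interpolation=2)[:,:390] if 0 else cv2.resize(c['image'][v0-50:v0+50,u0-40:u0+60],None,fx=4,fy=4,interpolation=2))
cv2.imwrite('pics/crop.png',np.hstack(crops))
from scipy.optimize import least_squares
p=np.vstack(P)
# cylinder axis fit: 
def f(t):
    a=np.array([np.cos(t[3])*np.cos(t[4]),np.cos(t[3])*np.sin(t[4]),np.sin(t[3])]); d=p-t[:3]; d=d-np.outer(d@a,a); return np.linalg.norm(d,axis=1)-t[5]
best=None
for az in np.arange(0,3.2,.4):
    r=least_squares(f,[*p.mean(0)-[0,0,.01],.3,az,.018],loss='soft_l1',f_scale=.002,bounds=([0,-1,0,-1.5,-7,.014],[1,1,1,1.5,7,.021]))
    if best is None or r.cost<best.cost: best=r
t=best.x; a=np.array([np.cos(t[3])*np.cos(t[4]),np.cos(t[3])*np.sin(t[4]),np.sin(t[3])]); print(t,a,best.cost)
s=(p-t[:3])@a; print('ends',t[:3]+np.percentile(s,1)*a,t[:3]+np.percentile(s,99)*a)
E
```

```text
side 1390 [ 0.6392 -0.0445  0.1951] [0.7312 0.0454 0.2639] [0.6854 0.0103 0.2355]
[0.707  0.6342 0.3128]
plate 2146 ((0.7107265591621399, -0.028556928038597107), (0.10474706441164017, 0.1892106831073761), 46.05339813232422)
light 0.05 114 [ 0.5636 -0.3845  0.0728] 0.09372162769176003
light 0.094 39 [ 0.5619 -0.3845  0.0999] 0.10504811689908812
light 0.106 98 [ 0.5627 -0.3875  0.1211] 0.13583243037068843
light 0.136 25 [ 0.5633 -0.3915  0.1456] 0.15623414963053817
dark 0.05 135 [ 0.5483 -0.2655  0.0725] 0.09377697048036733
dark 0.094 46 [ 0.5488 -0.2655  0.1006] 0.10567101322324708
dark 0.106 115 [ 0.5484 -0.2681  0.1219] 0.13582544431571528
dark 0.136 32 [ 0.5484 -0.2728  0.1448] 0.1562573845998666
block ((0.5549015998840332, -0.33347877860069275), (0.07119263708591461, 0.19280889630317688), 6.881616115570068)
top 979 [ 0.6402 -0.0525  0.2054] [0.732  0.0396 0.2648] [ 0.6854 -0.0075  0.2423]
[-0.6557 -0.6782 -0.3319]
plate 1299 ((0.7076382637023926, -0.03370096534490585), (0.11552874743938446, 0.18407651782035828), 45.141441345214844)
light 0.05 37 [ 0.5637 -0.385   0.0696] 0.09336509790528673
light 0.094 17 [ 0.5641 -0.3864  0.1012] 0.10499919958371111
light 0.106 58 [ 0.5638 -0.3888  0.1211] 0.13591425090174597
light 0.136 38 [ 0.563  -0.3935  0.1442] 0.15664364576228776
dark 0.05 18 [ 0.5485 -0.2682  0.0634] 0.08654431246571359
dark 0.094 18 [ 0.5483 -0.2699  0.1028] 0.1057797763765362
dark 0.106 46 [ 0.5492 -0.2701  0.123 ] 0.13581106487063305
dark 0.136 36 [ 0.5489 -0.2757  0.1448] 0.15773162632410795
block ((0.5568183660507202, -0.3350124657154083), (0.06976691633462906, 0.19038155674934387), 6.967499732971191)
[ 0.6914 -0.002   0.2275  0.3287  0.7819  0.021 ] [0.6716 0.6669 0.3228] 0.007698113258675946
ends [ 0.6527 -0.0404  0.2089] [0.7267 0.033  0.2445]
```

View pics/crop.png

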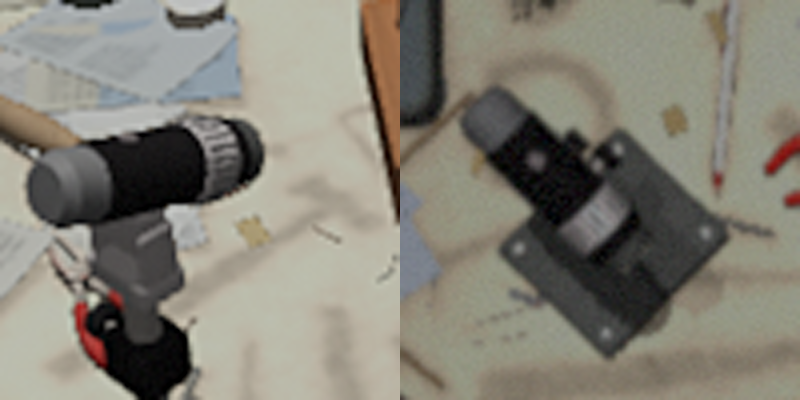

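```bash
cat >> h.py <<'E'
np.set_printoptions(precision=4,suppress=True)
def frame(az,p,yaz):  # tool z: azimuth az, pitch p below level; y level at azimuth yaz
    z=np.array([np.cos(az)*np.cos(p),np.sin(az)*np.cos(p),-np.sin(p)]); y=np.array([np.cos(yaz),np.sin(yaz),0])
    y-=z*(y@z); y/=np.linalg.norm(y); return R.from_matrix(np.stack([np.cross(y,z),y,z],1))
def plan(p0,r0,p1,r1,n=None,v=40.,w=.15):
    rv=(r0.inv()*r1).as_rotvec(); L=np.linalg.norm(np.subtract(p1,p0))*1e3
    n=n or int(max(1,np.ceil(L/v),np.ceil(np.linalg.norm(rv)/w)))
    M=sum((r0*R.from_rotvec(rv*k/n)).as_matrix() for k in range(n))
    s=np.linalg.solve(M,np.subtract(p1,p0))*1e3
    print(n,'x',np.round(s,1).tolist(),np.round(rv/n,4).tolist())
def now():
    s=bot.get_obs(); return np.array(s['eef_pos']),R.from_quat(s['tool_rot']),s
def show():
    p,r,s=now(); print(s['clock'],p,s['joint_pos'],'w',s['grip_width'],'gf',s['grasp_force'],'f',s['ft_force']); print(r.as_matrix()[:,1:].T)
E
python3 -m creep '[[[0,0,-50],[0,0,0.15]],[[0,0,-50],[0,0,0.15]],[[0,0,0],[0,0,0]],[[0,0,0],[0,0,0]]]' 85
python3 - <<'E'
from h import *
show()
p,r,s=now()
a=-np.radians(30)
B=[.38,.15,.33]; C=[.36,-.21,.33]
D=frame(a,np.pi/2-1e-6,a+np.pi/2)
plan(p,r,B,D); plan(B,D,C,D)
E
```

```text
clock: 1.6
eef_pos: [0.1119, 0.4872, 0.331]
tool_rot: [0.26, 0.966, -0.0, 0.0]
ft_force: [-0.5, 0.1, -0.1]
grip_width: 0.0851
grasp_force: 0.0
1.6 [0.1119 0.4872 0.331 ] [ 1.345   0.2222  0.2375  1.5862 -0.      1.8701] w 0.08514215652115567 gf 0.0 f [-0.4794  0.0964 -0.1083]
[[ 0.5013  0.8653 -0.    ]
 [ 0.     -0.     -1.    ]]
11 x [-36.4, -14.3, 0.1] [-0.0, 0.0, -0.0001]
10 x [-16.3, -32.2, 0.0] [0.0, 0.0, 0.0]
```

```bash
python3 -m creep '[[[-36.4,-14.3,0],[0,0,0]],[[-36.4,-14.3,0],[0,0,0]],[[-36.4,-14.3,0],[0,0,0]],[[-36.4,-14.3,0],[0,0,0]],[[-36.4,-14.3,0],[0,0,0]],[[-36.4,-14.3,0],[0,0,0]],[[-36.4,-14.3,0],[0,0,0]],[[-36.4,-14.3,0],[0,0,0]],[[-36.4,-14.3,0],[0,0,0]],[[-36.4,-14.3,0],[0,0,0]],[[-36.4,-14.3,0],[0,0,0]]]' && python3 -m creep '[[[-16.3,-32.2,0],[0,0,0]],[[-16.3,-32.2,0],[0,0,0]],[[-16.3,-32.2,0],[0,0,0]],[[-16.3,-32.2,0],[0,0,0]],[[-16.3,-32.2,0],[0,0,0]],[[-16.3,-32.2,0],[0,0,0]],[[-16.3,-32.2,0],[0,0,0]],[[-16.3,-32.2,0],[0,0,0]],[[-16.3,-32.2,0],[0,0,0]],[[-16.3,-32.2,0],[0,0,0]],[[0,0,0],[0,0,0]]]'
python3 - <<'E'
from h import *
show(); p,r,s=now()
a=-np.radians(30); pt=.33
F=frame(a,pt,a+np.pi/2); z=F.as_matrix()[:,2]
G=np.array([.563,-.394,.076]); tcp=G+.019*z
pre=tcp-.14*z
print(tcp,pre); plan(p,r,pre,F); plan(pre,F,tcp,F)
E
```

```text
clock: 2.98
eef_pos: [0.3791, 0.1489, 0.3296]
tool_rot: [0.26, 0.966, -0.001, -0.001]
ft_force: [0.2, 0.2, -0.2]
grip_width: 0.0852
grasp_force: 0.0
clock: 4.35
eef_pos: [0.3577, -0.2113, 0.3293]
tool_rot: [0.262, 0.965, 0.0, -0.002]
ft_force: [-0.0, -0.5, 0.0]
grip_width: 0.0852
grasp_force: 0.0
4.35 [ 0.3577 -0.2113  0.3293] [-0.5335  0.0519  0.0336  1.5564 -0.0002 -0.0043] w 0.08522475759089311 gf 0.0 f [-0.0242 -0.5055  0.0396]
[[ 0.5048  0.8632 -0.0002]
 [-0.0035  0.0018 -1.    ]]
[ 0.5786 -0.403   0.0698] [ 0.4639 -0.3368  0.1152]
9 x [-2.4, -6.1, 31.2] [-0.0004, -0.1383, -0.0005]
4 x [-0.0, 0.0, 35.0] [0.0, 0.0, 0.0]
```

```bash
python3 -m creep '[[[-2.4,-6.1,31.2],[0,-0.138,0]],[[-2.4,-6.1,31.2],[0,-0.138,0]],[[-2.4,-6.1,31.2],[0,-0.138,0]],[[-2.4,-6.1,31.2],[0,-0.138,0]],[[-2.4,-6.1,31.2],[0,-0.138,0]],[[-2.4,-6.1,31.2],[0,-0.138,0]],[[-2.4,-6.1,31.2],[0,-0.138,0]],[[-2.4,-6.1,31.2],[0,-0.138,0]],[[-2.4,-6.1,31.2],[0,-0.138,0]],[[0,0,0],[0,0,0]],[[0,0,0],[0,0,0]]]' 60
python3 - <<'E'
from h import *
show(); p,r,s=now()
a=-np.radians(30); pt=.33
F=frame(a,pt,a+np.pi/2); z=F.as_matrix()[:,2]
G=np.array([.563,-.394,.076]); tcp=G+.019*z
plan(p,r,tcp,F)
c=cam('side'); X,ok=cloud(c)
cv2.imwrite('pics/pre.png',cv2.resize(c['image'][110:260,200:350],None,fx=4,fy=4,interpolation=2))
E
```

```text
clock: 5.72
eef_pos: [0.4631, -0.3303, 0.138]
tool_rot: [0.225, 0.836, -0.127, 0.484]
ft_force: [0.2, 1.2, -0.4]
grip_width: 0.06
grasp_force: 0.0
5.725 [ 0.4631 -0.3303  0.138 ] [-0.7056  0.2452 -1.0846 -0.7985  0.1618 -0.0874] w 0.05999698219538421 gf 0.0 f [ 0.245   1.2142 -0.431 ]
[[ 0.4986  0.8668  0.006 ]
 [ 0.7522 -0.4292 -0.5   ]]
4 x [0.5, -1.4, 38.2] [0.001, -0.0484, -0.0012]
```

View pics/pre.png

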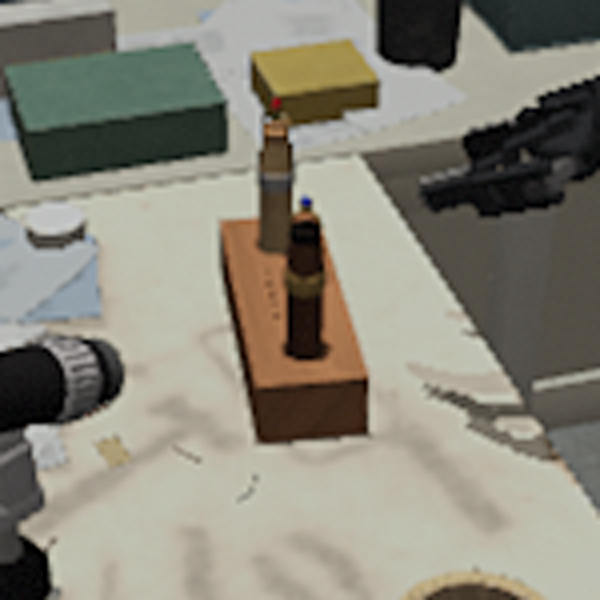

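The picture shows the light clamp at (275,190), the dark one at (305,280), and the gripper still well clear at upper right (470,180). Joint 3 is at its limit, so I'll grasp at the 30° pitch already reached.

```bash

python3 - <<'E'
from h import *
p,r,s=now()
a=-np.radians(30); pt=.5236
F=frame(a,pt,a+np.pi/2); z=F.as_matrix()[:,2]
G=np.array([.563,-.394,.078]); tcp=G+.019*z
m=tcp-.1*z
print(m,tcp);plan(p,r,m,F,n=2); plan(m,F,tcp,F,n=4)
E
```

```text
[ 0.5023 -0.3589  0.1185] [ 0.5772 -0.4022  0.0685]
2 x [-2.5, -2.6, 26.0] [0.0019, 0.0019, -0.0019]
4 x [-0.0, 0.0, 25.0] [0.0, 0.0, 0.0]
```

```bash
python3 -m creep '[[[-2.5,-2.6,26],[0.002,0.002,-0.002]],[[-2.5,-2.6,26],[0.002,0.002,-0.002]],[[0,0,0],[0,0,0]],[[0,0,0],[0,0,0]]]'
python3 - <<'E'
from h import *
show(); p,r,s=now()
a=-np.radians(30); pt=.5236
F=frame(a,pt,a+np.pi/2); z=F.as_matrix()[:,2]
G=np.array([.563,-.394,.078]); tcp=G+.019*z
plan(p,r,tcp-.03*z,F);plan(tcp-.03*z,F,tcp,F)
E
```

```text
clock: 6.28
eef_pos: [0.5023, -0.3596, 0.1203]
tool_rot: [0.224, 0.836, -0.13, 0.484]
ft_force: [-0.9, 0.2, 0.0]
grip_width: 0.0599
grasp_force: 0.0
6.275 [ 0.5023 -0.3596  0.1203] [-0.6927  0.3615 -0.9863 -0.821   0.1456 -0.085 ] w 0.059874536913251085 gf 0.0 f [-0.8636  0.2215  0.0472]
[[ 0.5006  0.8657 -0.0007]
 [ 0.7508 -0.4346 -0.4974]]
2 x [0.9, 0.3, 35.3] [-0.0005, 0.0015, 0.0002]
1 x [0.0, 0.0, 30.0] [0.0, 0.0, 0.0]
```

Commands track well, so I'll move in and check before closing.

```bash
python3 -m creep '[[[0.9,0.3,24],[0,0.001,0]],[[0.9,0.3,24],[0,0.001,0]],[[0,0,24],[0,0,0]],[[0,0,20],[0,0,0]],[[0,0,9],[0,0,0]],[[0,0,0],[0,0,0]],[[0,0,0],[0,0,0]]]'
python3 - <<'E'
from h import *
show(); p,r,s=now(); z=r.as_matrix()[:,2]; print('grasp pt',p-.019*z)
c=cam('side');ims=[cv2.resize(c['image'][130:230,220:320],None,fx=4,fy=4,interpolation=2)]
c=cam('top');ims.append(cv2.resize(c['image'][160:260,280:380],None,fx=4,fy=4,interpolation=2))
cv2.imwrite('pics/g.png',np.hstack(ims))
E
```

```text
clock: 7.15
eef_pos: [0.5771, -0.4026, 0.0664]
tool_rot: [0.225, 0.837, -0.13, 0.482]
ft_force: [-0.7, 0.5, 0.3]
grip_width: 0.0599
grasp_force: 0.0
7.15 [ 0.5771 -0.4026  0.0664] [-0.659   0.5838 -0.7937 -0.8484  0.1158 -0.068 ] w 0.059885751370888377 gf 0.0 f [-0.7079  0.4615  0.2839]
[[ 0.5011  0.8654 -0.0004]
 [ 0.7487 -0.4337 -0.5013]]
grasp pt [ 0.5629 -0.3944  0.076 ]
```

View pics/g.png

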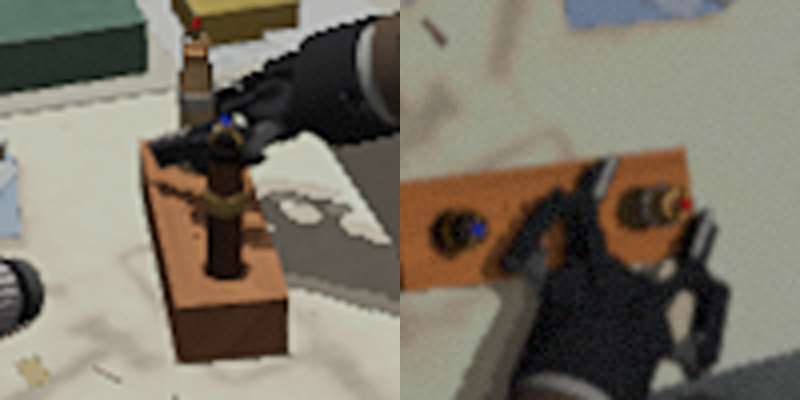

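The fingers straddle the light clamp (right panel, clamp at (650,205)) and the dark one (460,230) is clear of them. Closing.

```bash
python3 -m creep '[[[0,0,0],[0,0,0]],[[0,0,0],[0,0,0]],[[0,0,0],[0,0,0]],[[0,0,0],[0,0,0]],[[0,0,0],[0,0,0]],[[0,0,0],[0,0,0]]]' 0
python3 - <<'E'
from h import *
show(); p,r,s=now(); plan(p,r,p+[0,0,.11],r,v=25)
E
```

```text
clock: 8.0
eef_pos: [0.5779, -0.403, 0.0662]
tool_rot: [0.225, 0.837, -0.13, 0.482]
ft_force: [-1.4, 0.8, 2.5]
grip_width: 0.0226
grasp_force: 58.4
8.0 [ 0.5779 -0.403   0.0662] [-0.6588  0.5854 -0.7919 -0.8489  0.1159 -0.0679] w 0.02262968550079218 gf 58.38091470301151 f [-1.4339  0.8478  2.4678]
[[ 0.5009  0.8655 -0.0004]
 [ 0.7491 -0.4337 -0.5008]]
5 x [-19.0, -0.0, -11.0] [0.0, 0.0, 0.0]
```

```bash
python3 -m creep '[[[-8.7,0,-5],[0,0,0]],[[-17.3,0,-10],[0,0,0]],[[-17.3,0,-10],[0,0,0]],[[-17.3,0,-10],[0,0,0]],[[-17.3,0,-10],[0,0,0]],[[-17.3,0,-10],[0,0,0]],[[-17.3,0,-10],[0,0,0]],[[0,0,0],[0,0,0]],[[0,0,0],[0,0,0]]]'
python3 - <<'E'
from h import *
show(); p,r,s=now()
c=cam('side'); X,ok=cloud(c)
for q in ['light_clamp_stone','light_clamp_foot','dark_clamp']:
    for k in vision.place_of(c,q)[:1]: print(q,k['score'],k['position'])
for k in ['light_clamp_stone']:
    t=cam('top'); print(vision.place_of(t,k)[:1])
cv2.imwrite('pics/lift.png',np.hstack([cv2.resize(c['image'][90:190,220:320],None,fx=4,fy=4,interpolation=2),cv2.resize(t['image'][160:260,290:390],None,fx=4,fy=4,interpolation=2)]))
E
```

```text
clock: 9.12
eef_pos: [0.5773, -0.4027, 0.195]
tool_rot: [0.225, 0.837, -0.129, 0.482]
ft_force: [-0.6, 0.4, -0.9]
grip_width: 0.0225
grasp_force: 58.7
9.125 [ 0.5773 -0.4027  0.195 ] [-0.6587  0.2617 -0.7085 -0.4398  0.1156 -0.0679] w 0.02251328655029471 gf 58.70946206152439 f [-0.6482  0.3861 -0.9243]
[[ 0.501   0.8654 -0.0003]
 [ 0.7481 -0.4333 -0.5025]]
light_clamp_stone 0.59 [278.3, 207.3]
light_clamp_foot 0.82 [267.0, 139.4]
dark_clamp 0.58 [277.2, 205.8]
[{'position': [366.7, 211.9], 'score': 0.59}]
```

View pics/lift.png

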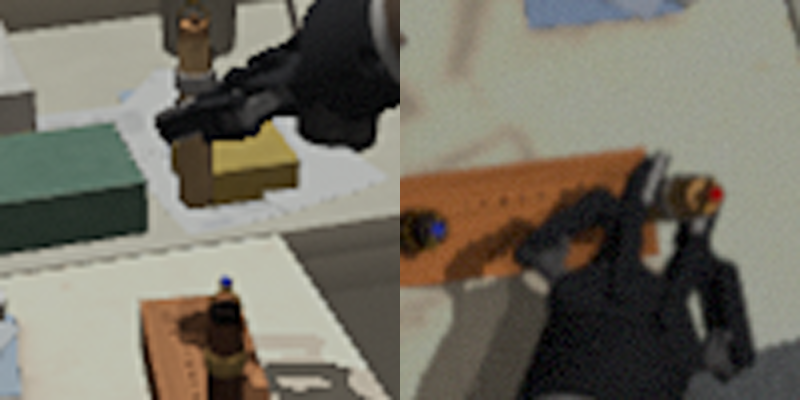

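Lifted and held upright: the foot is at about (195,205) in the left panel and the stone at (715,195) in the right one, with the dark clamp undisturbed. Now planning the tip and carry.

```bash
cat >> h.py <<'E'
lens=np.array([.653,-.041,.2125]); laz,lt=.775,.325
def goal(): # final tool frame from clamp axis 120 deg from tool z
    return frame(laz,2*np.pi/3-lt,laz+np.pi/2)
d=np.array([np.cos(laz)*np.cos(lt),np.sin(laz)*np.cos(lt),np.sin(lt)])
E
python3 - <<'E'
from h import *
p,r,s=now()
a=-np.radians(30); pt=2*np.pi/3-lt
F0=frame(a,pt,a+np.pi/2); F1=goal()
print('d in clamp check', (F1.as_matrix()@r.as_matrix().T@[0,0,1]), d)
tc=lambda G,F: np.asarray(G)+.019*F.as_matrix()[:,2]
G=lens-.125*d; Gs=lens-.245*d
W0=tc([.46,-.30,.30],F0); W1=tc([.48,-.20,.29],F1); W2=tc(Gs,F1); W3=tc(G,F1)
print(W0,W1,W2,W3)
plan(p,r,W0,F0,w=.13);plan(W0,F0,W1,F1,w=.13);plan(W1,F1,W2,F1);plan(W2,F1,W3,F1)
E
```

```text
d in clamp check [0.6765 0.6622 0.3222] [0.677  0.6631 0.3193]
[ 0.4568 -0.2981  0.2814] [ 0.4773 -0.2026  0.2714] [ 0.4845 -0.2061  0.1156] [ 0.5657 -0.1265  0.154 ]
10 x [10.5, 3.0, -16.0] [-0.0001, 0.1243, -0.0001]
10 x [-3.0, 10.1, 0.4] [0.0256, 0.0, -0.1273]
4 x [-8.3, -1.9, 38.0] [0.0, 0.0, 0.0]
3 x [-34.6, 0.0, -20.0] [0.0, 0.0, 0.0]
```

```bash
python3 -m creep '[[[-17.3,0,-10],[0,0,0]],[[-17.3,0,-10],[0,0,0]],[[0,0,0],[0,0,0]]]' >/dev/null && python3 -m creep '[[[10.5,3,-14],[0,0.062,0]],[[10.5,3,-16],[0,0.124,0]],[[10.5,3,-16],[0,0.124,0]],[[10.5,3,-16],[0,0.124,0]],[[10.5,3,-16],[0,0.124,0]],[[10.5,3,-16],[0,0.124,0]],[[10.5,3,-16],[0,0.124,0]],[[10.5,3,-16],[0,0.124,0]],[[10.5,3,-16],[0,0.124,0]],[[10.5,3,-16],[0,0.124,0]],[[0,0,0],[0,0.062,0]],[[0,0,0],[0,0,0]]]'
python3 - <<'E'
from h import *
show(); p,r,s=now(); F1=goal()
tc=lambda G,F: np.asarray(G)+.019*F.as_matrix()[:,2]
W1=tc([.48,-.20,.27],F1); Ws=tc(lens-.195*d,F1)
plan(p,r,W1,F1,w=.13);plan(W1,F1,Ws,F1,v=30)
E
```

```text
clock: 11.3
eef_pos: [0.4549, -0.2971, 0.3095]
tool_rot: [0.258, 0.961, 0.025, -0.095]
ft_force: [0.0, 0.4, -0.5]
grip_width: 0.0227
grasp_force: 58.7
11.3 [ 0.4549 -0.2971  0.3095] [-0.5731  0.4904  0.5485  1.826  -0.0098 -0.0476] w 0.02268376845623837 gf 58.675345703959465 f [ 0.0323  0.3513 -0.4997]
[[ 0.5008  0.8656 -0.0003]
 [-0.1698  0.0979 -0.9806]]
10 x [-4.1, 10.0, 5.1] [0.0255, 0.0001, -0.1274]
5 x [-14.5, -1.5, 21.5] [0.0, 0.0, 0.0]
```

```bash
python3 -m creep '[[[-4.1,10,5.1],[0.025,0,-0.127]],[[-4.1,10,5.1],[0.026,0,-0.127]],[[-4.1,10,5.1],[0.025,0,-0.127]],[[-4.1,10,5.1],[0.026,0,-0.127]],[[-4.1,10,5.1],[0.025,0,-0.128]],[[-4.1,10,5.1],[0.026,0,-0.127]],[[-4.1,10,5.1],[0.025,0,-0.128]],[[-4.1,10,5.1],[0.026,0,-0.127]],[[-4.1,10,5.1],[0.025,0,-0.128]],[[-4.1,10,5.1],[0.026,0,-0.128]],[[0,0,0],[0,0,0]],[[0,0,0],[0,0,0]]]'
python3 - <<'E'
from h import *
show(); p,r,s=now(); F1=goal()
tc=lambda G,F: np.asarray(G)+.019*F.as_matrix()[:,2]
Ws=tc(lens-.185*d,F1)
plan(p,r,Ws,F1,v=30)
E
```

```text
clock: 12.8
eef_pos: [0.4766, -0.2023, 0.2545]
tool_rot: [-0.375, 0.922, -0.039, -0.09]
ft_force: [0.5, -1.2, -0.5]
grip_width: 0.0226
grasp_force: 58.7
12.8 [ 0.4766 -0.2023  0.2545] [-0.2994  0.338   0.182   1.5058 -0.1746 -1.0635] w 0.02258590395198748 gf 58.7450547516346 f [ 0.5257 -1.1829 -0.5485]
[[-0.698   0.7161 -0.0045]
 [-0.1368 -0.1395 -0.9807]]
5 x [-16.4, -1.6, 21.1] [-0.0008, 0.0004, -0.0007]
```

```bash
python3 -m creep '[[[-16.4,-1.6,21.1],[-0.001,0,-0.001]],[[-16.4,-1.6,21.1],[-0.001,0,-0.001]],[[-16.4,-1.6,21.1],[-0.001,0,-0.001]],[[-16.4,-1.6,21.1],[-0.001,0,0]],[[-16.4,-1.6,21.1],[0,0,0]],[[0,0,0],[0,0,0]],[[0,0,0],[0,0,0]]]'
python3 - <<'E'
from h import *
show(); p,r,s=now(); 
g=p-.019*r.as_matrix()[:,2]; print('pred stone',g+.08*d,'foot',g-.066*d)
ims=[];rays={}
for n,(u0,v0) in {'side':(250,205),'top':(215,185)}.items():
    c=cam(n)
    for q in ['light_clamp_stone','light_clamp_foot','lens']:
        k=vision.place_of(c,q)[:1]
        if k: u,v=k[0]['position'];print(n,q,k[0]['score'],u,v,world(c,u,v)); rays.setdefault(q,[]).append(ray(c,u,v))
    for nm,x in (('lens',lens),('stone',g+.08*d),('foot',g-.066*d)):
        y=c['K']@(c['R']@x+c['t']); print('  pred px',nm,y[:2]/y[2])
    ims.append(cv2.resize(c['image'][v0-50:v0+50,u0-50:u0+50],None,fx=4,fy=4,interpolation=2))
cv2.imwrite('pics/near.png',np.hstack(ims))
for q,l in rays.items():
    if len(l)==2:
        A=np.zeros((3,3));b=np.zeros(3)
        for o,e in l: P=np.eye(3)-np.outer(e,e);A+=P;b+=P@o
        print('tri',q,np.linalg.solve(A,b))
E
```

```text
clock: 13.68
eef_pos: [0.5253, -0.1666, 0.1356]
tool_rot: [-0.376, 0.921, -0.037, -0.091]
ft_force: [1.0, 0.3, -0.6]
grip_width: 0.0227
grasp_force: 58.7
13.675 [ 0.5253 -0.1666  0.1356] [-0.2169  0.4811  0.084   1.2824 -0.1644 -0.9835] w 0.022677112406873364 gf 58.74977968633175 f [ 0.9584  0.3144 -0.6216]
[[-0.7001  0.714   0.0001]
 [-0.1397 -0.1368 -0.9807]]
pred stone [ 0.5821 -0.111   0.1798] foot [ 0.4833 -0.2078  0.1332]
side light_clamp_stone 0.86 261.1 195.7 [ 0.5829 -0.2788  0.047 ]
side light_clamp_foot 0.73 306.5 182.2 [ 0.483  -0.1964  0.1443]
side lens 0.84 226.0 200.6 [ 0.6454 -0.0254  0.2278]
  pred px lens [222.8238 202.0772]
  pred px stone [261.783  193.0069]
  pred px foot [305.583  183.3762]
top light_clamp_foot 0.51 266.7 243.0 [ 0.49   -0.2029  0.1465]
top lens 0.95 191.0 169.2 [ 0.6474 -0.0404  0.2249]
  pred px lens [192.0512 167.3237]
  pred px stone [225.608  201.5533]
  pred px foot [268.4614 245.6183]
tri light_clamp_foot [ 0.4858 -0.203   0.1398]
tri lens [ 0.6476 -0.0394  0.2171]
```

View pics/near.png

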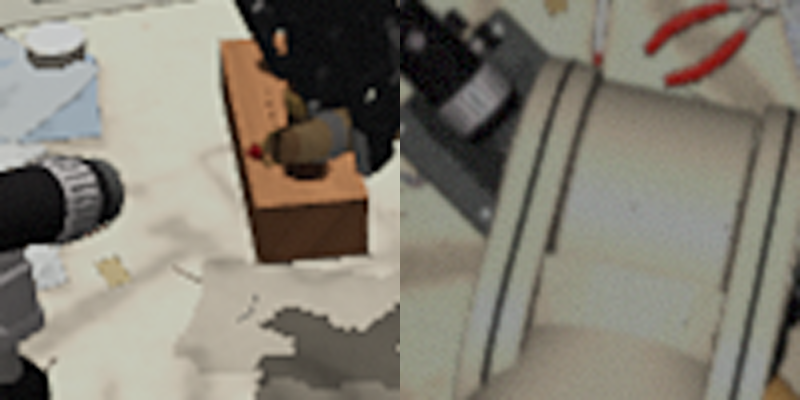

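In the left panel the stone is at (255,152), pointing at the lens end (118,185), and this agrees with my prediction. The top view is blocked by the forearm. Next I check arm-to-head clearance before going in.

```bash
python3 - <<'E'
from h import *
p,r,s=now(); F1=goal(); rest=None
c=cam('side');t=cam('top')
ct=np.array([.685,-.005])
dh=d[:2]/np.linalg.norm(d[:2])
for n,k in(('side',c),('top',t)):
    X,ok=cloud(k); P=X[ok]; lat=abs((P[:,:2]-lens[:2])@[-dh[1],dh[0]]); f=(P[:,:2]-lens[:2])@dh
    for lo,hi in((.2,.24),(.24,.28),(.28,.32),(.32,.4),(.4,.5),(.5,.8)):
        m=(P[:,2]>lo)&(P[:,2]<hi)&(lat<.13)&(f>-.3)&(f<.15)&~((f>-.01)&(P[:,2]<.275))
        # robot points: how far ahead along d they reach relative to lens
        if m.sum(): print(n,lo,hi,m.sum(),'max f',np.percentile(f[m],99.5))
G=np.array([.652,-.041,.2118])-.125*d
plan(p,r,G+.019*F1.as_matrix()[:,2],F1,n=4)
E
```

```text
side 0.2 0.24 684 max f -0.1376277611825934
side 0.24 0.28 471 max f -0.11068251604442385
side 0.28 0.32 750 max f -0.10601760104614368
side 0.32 0.4 1659 max f -0.0798872060835036
side 0.4 0.5 3550 max f -0.06162181156458679
side 0.5 0.8 2364 max f -0.05220424854532791
top 0.2 0.24 95 max f -0.15357064736944648
top 0.24 0.28 10 max f -0.17108400755590478
top 0.28 0.32 33 max f -0.17046500584152546
top 0.4 0.5 3 max f -0.11699031313504654
top 0.5 0.8 16583 max f -0.06401293779343721
4 x [-12.9, 0.1, -7.1] [-0.0, 0.0005, 0.0004]
```

```bash
python3 -m creep '[[[-12.9,0.1,-7.1],[0,0,0]],[[-12.9,0.1,-7.1],[0,0,0]],[[-12.9,0.1,-7.1],[0,0.001,0.001]],[[-8,0,-4.5],[0,0.001,0]],[[-4.9,0,-2.6],[0,0,0]],[[0,0,0],[0,0,0]],[[0,0,0],[0,0,0]],[[0,0,0],[0,0,0]]]'
python3 - <<'E'
from h import *
show(); p,r,s=now(); lens=np.array([.652,-.041,.2118])
c=r.as_matrix()@[-.866,0,-.5]; print('axis',c,'ang',np.arccos(c@d))
g=p-.019*r.as_matrix()[:,2]; st=g+.08*c; print('stone rel lens: along',(st-lens)@d,'perp',(st-lens)-d*((st-lens)@d))
k=cam('side')
for q in ['light_clamp_stone','light_clamp_foot','lens','dark_clamp']: print(q,[(x['position'],round(x['score'],2)) for x in vision.place_of(k,q)[:1]])
im=cv2.resize(k['image'][150:250,170:320],None,fx=5,fy=5,interpolation=2)
for x,col in((lens,(0,255,0)),(lens-.045*d,(255,255,0)),(st,(255,0,255)),(lens+.1*d,(0,255,0))):
    y=k['K']@(k['R']@x+k['t']); y=y[:2]/y[2]; print(y); cv2.circle(im,tuple(int(v) for v in (y-[170,150]+.5)*5),3,col,-1)
cv2.imwrite('pics/fin.png',im)
E
```

```text
clock: 15.18
eef_pos: [0.5645, -0.1267, 0.1525]
tool_rot: [-0.376, 0.921, -0.037, -0.092]
ft_force: [0.8, 0.8, -0.1]
grip_width: 0.0221
grasp_force: 58.8
15.175 [ 0.5645 -0.1267  0.1525] [-0.1388  0.5354  0.2185  1.3776 -0.1568 -0.9043] w 0.022138886481650768 gf 58.754070326685905 f [ 0.7981  0.7526 -0.1328]
[[-0.6998  0.7143  0.0012]
 [-0.1423 -0.1378 -0.9802]]
axis [0.6774 0.6631 0.3186] ang 0.006680573841191958
stone rel lens: along -0.04551347608430107 perp [ 0.0002  0.0001 -0.0006]
light_clamp_stone [([240.2, 201.7], 0.78)]
light_clamp_foot [([291.6, 185.4], 0.93)]
lens [([222.5, 200.6], 0.6)]
dark_clamp []
[223.4017 202.3759]
[241.0305 198.4613]
[241.1416 198.7333]
[178.2111 212.4109]
```

View pics/fin.png

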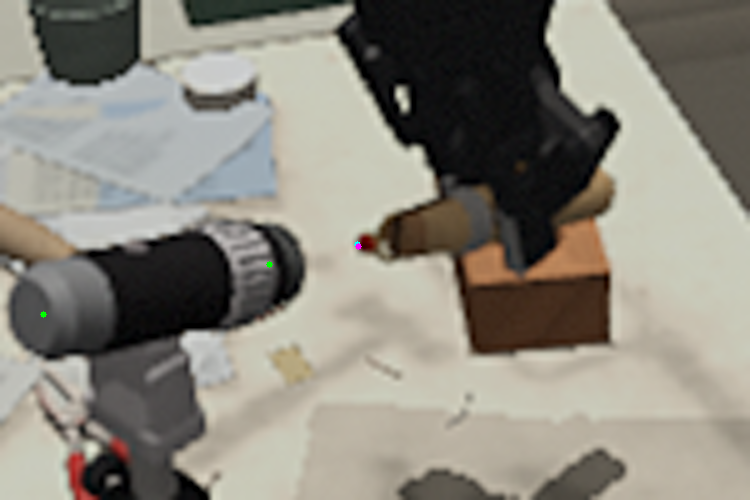

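The stone tip is at (360,242), on its predicted spot. The clamp lies along the head's axis, with the front of the head near (280,262). That suggests the glass is a few mm nearer than I assumed, so I'll back off 4 mm, let it settle and hand in.

```bash
python3 -m creep '[[[1.7,0,1],[0,0,0]],[[1.8,0,1],[0,0,0]],[[0,0,0],[0,0,0]],[[0,0,0],[0,0,0]],[[0,0,0],[0,0,0]],[[0,0,0],[0,0,0]]]'
python3 - <<'E'
from h import *
show(); print(np.abs(bot.get_obs()['joint_vel']).max())
print(workorder.job_done())
E
```

```text
clock: 16.18
eef_pos: [0.5622, -0.129, 0.1514]
tool_rot: [-0.376, 0.921, -0.037, -0.092]
ft_force: [-0.7, -0.1, -0.9]
grip_width: 0.0227
grasp_force: 58.8
16.175 [ 0.5622 -0.129   0.1514] [-0.1431  0.5316  0.2092  1.3708 -0.1573 -0.9093] w 0.022652048425880967 gf 58.753267005085945 f [-0.6812 -0.1491 -0.9285]
[[-0.7003  0.7139  0.0008]
 [-0.1417 -0.1379 -0.9803]]
0.0016690120171042634
the job is handed in; nothing more can be done
None
```

The job is handed in at about 16 s: the light clamp is held steady in the air before the inspection camera, the red stone facing the lens on its axis at an estimated 43–49 mm from the glass; no verdict came back.

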